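# Start a spin in the bench centrifuge

### The job

Start the loaded bench centrifuge with your closed fingertips: first press the rear half (the half towards the lid) of the power rocker on its front panel until it has tipped fully over, then push the open lid down until it is fully shut, and then press the large oblong start key down and let go. Do not press the two small round keys. Only press and push: the centrifuge stays where it stands, and nothing on the bench is lifted or moved.

Things in the scene. Friction and masses are not known exactly. Their poses are not given: they have to be found in the camera images.
- centrifuge: white bench centrifuge, 260 deep (x) x 200 wide (y) x 137 mm high with the lid shut, 3.8 to 5 kg, standing loose on four rubber feet. Origin: centre of its underside, on the bench. x points to its rear (hinge side), -x to its front, which faces the robot (yawed up to 0.3 rad); y to its left as the robot sees it, z up
- panel (a point): middle of the control panel, the grey front strip of the centrifuge's top, 66 mm deep and 200 mm wide, at x = -0.097, z = 0.105 in the centrifuge's frame (axes as there). It slopes down to the front by 0.21 rad: its outward normal is (-0.208, 0, 0.978). Rocker, display and keys sit in one row across it, at the y given for each in the centrifuge's frame
- power (a joint): power rocker at the left end of the panel (y = +0.076), black, 32 mm long front to rear, 20 mm wide; its hinge lies across its middle, 4.5 mm above the panel. 0 rad = off (front half lies flat along the panel, rear half stands up by 0.34 rad); 0.34 rad = on (rear half pressed flat along the panel). Turning it takes about 2 to 3 N at the middle of the rear half; it stays where it is left
- power_rear (a point): middle of the upper face of the rocker's rear half, 11 mm from the rocker's hinge; it moves with the rocker and sinks by 3.7 mm when switched on
- lid (a joint): lid angle: 0 rad = fully shut, positive = open; it starts open between 0.95 and 1.15 rad. Stiff friction hinge along the rear: it stays at whatever angle it is left, and needs about 0.5 to 2 N at the free edge to close; it opens to 1.4 rad at most
- lid_hinge (a point): middle of the lid's hinge axis (along the centrifuge's y), at x = +0.115, z = 0.117 in the centrifuge's frame. This point turns with the lid: its x axis points from the free edge to the hinge, its z axis out of the outer (upper) face
- lid_push (a point): point on the middle line of the lid's outer (upper) face, 153 mm from the hinge axis and 25 mm from the free edge. The lid is a slab 178 mm long from the hinge, 188 mm wide and 20 mm thick; its outer face lies 20 mm outward of the hinge axis, its inner face on the axis
- start (a joint): travel of the start key in m: 0 = up, 0.0045 = fully down, along the panel's normal. A spring returns it; fully down takes 4 N
- start_top (a point): centre of the top face of the start key: the large oblong key at the right end of the panel (y = -0.074), 34 mm wide (y) x 22 mm, standing 7.5 mm above the panel, light grey
- time_up (a joint): travel in m (0 = up, 0.0045 = down) of a small round key, 14 mm across, 6 mm proud of the panel, at y = -0.006. To be left alone
- time_down (a joint): travel in m (0 = up, 0.0045 = down) of the other small round key, 14 mm across, 6 mm proud, at y = -0.030. To be left alone
- tip_box: pipette tip box, frosted with a yellow top, 124 x 86 x 80 mm, out to the left. Origin: centre of its underside. To be left alone
- tube_rack: grey rack of small tubes, 120 x 66 x 47 mm, just left of the centrifuge. Origin: centre of its underside. To be left alone
- dish_a: open clear petri dish, 60 mm across, 13 mm high, in front of the centrifuge. Origin: centre of its underside. To be left alone
- dish_b: second open clear petri dish, as dish_a. Origin: centre of its underside. To be left alone
- reagent: glass bottle with a blue cap, 56 mm across, 115 mm high, just right of the centrifuge (it may have changed places with the beaker). Origin: centre of its underside. To be left alone
- beaker: glass beaker, 68 mm across, 85 mm high, just right of the centrifuge. Origin: centre of its underside. To be left alone
- marker: marker pen lying flat, 130 mm long, 14 mm thick, in front of the centrifuge. Origin: on its underside. To be left alone
- pipette: hand pipette lying flat, 265 mm long, 33 mm high, out to the right. Origin: on its underside. To be left alone

How it is judged:
By the outcome, as a careful person would: the job done as asked, in the order asked, and still so for the second after the job is handed in, with the robot touching nothing.
It also fails if it takes over 58 s, if anything falls off the work surface, if the arm or the gripper's body presses on something with over 40 N, if the wrist force passes 120 N, or if a joint passes its speed limit or range.

### The arm

A 6-joint arm with a two-finger parallel gripper is mounted at the origin on the work surface. World frame = base frame: x ahead of the robot, y to its left, z up, the work surface at z = 0. Lengths are in m, angles in rad, forces in N, time in s.
With the tool pointing down it reaches from about 0.225 to 0.725 m from the base axis. Payload 3.1 kg.
Tool frame: the origin (TCP) lies between the finger pads; the fingertips stand 25 mm ahead of it and the grasp point (between the pads) lies 6 mm ahead of it; z points along the fingers, y is the direction in which the jaws open and shut (so a half turn about z gives the same grasp; the last joint's range is limited). The gripper opens to 85 mm and grips with 20 to 120 N. Pads are 22 mm wide; open, the fingers measure 114 mm over their backs; the gripper's body (76 mm by 85 mm) begins 54 mm behind the grasp point. The pads swing forward as they close: fully open they stand 13 mm farther back than shut.
Start: joints at [-1.467, 0.048, 0.099, 1.622, 0, 1.443], TCP at [0.121, -0.511, 0.256] pointing down, gripper open.
Joint ranges: [-2.91, 2.91], [-0.99, 1.94], [-1.21, 1.42], [-2.12, 2.29], [-1.49, 1.47], [-3.14, 3.14]. Speed limits (rad/s): [2.79, 2.79, 3.14, 3.14, 3.14, 3.14].

### API

Orientations are given as a unit quaternion [w, x, y, z].
In Python, from rig import * gives the robot as it stands.
- The arm moves only by the tool send_rows, never from a script. Its argument "increments" is a list of rows, each a list of 4 numbers: the shift along the world's x, y, z in mm, then the turn about the world's z in degrees. A call has exactly 10 rows; each row is the pose to reach, as a shift and turn from the pose commanded when the call began; what a row does not reach only later rows make up. A row lasts 1/8 s, in which the tool goes at most 62.5 mm and 10.7 degrees, less where a joint would pass 70% of its speed; a pose out of reach is approached as far as the arm can. A call with a gripper value outside its range is refused whole. "gripper" is the opening, from 0 (shut) to 1 (fully open), set as the call begins (left out, the last holds). The fingers move at their own pace and stop on an object; "grip_force" is the grip in N (left out, the last holds). Time passes only in rows, so rows that repeat a pose let the fingers close, or fill a call up. It gives the time, the measured TCP pose, the force and the opening at its end, in the units of the state.
- state(): the state, without advancing time (a new reading comes with each control period).
- read_camera(name): name is "scene" or "top"; returns a dict with "pixels" (480x640x3 uint8, red, green, blue), "range_z" (480x640 float32, m along the optical axis (not along the pixel's ray), 0 where there is no reading), "intrinsics" (3x3 intrinsics, pixels), "origin" and "orientation" of the camera in the world. Camera axes: x right, y up, looking along -z (the intrinsics and any distortion apply to the point x, -y, -z); pixel columns grow to the right and rows downward; lengths in m; the calibration is good to about 2 mm. A picture is of the moment at which its call begins.
- sign_off(): hands the job in, once; it reports no verdict.
The state is a dict: "time_s": time; "joint_positions": joint angles; "joint_velocities": joint speeds; "joint_torque": joint torques, N m; "ee_pos": TCP position; "tcp_rot": TCP orientation; "contact_force": force on the tool from outside, world axes, zero at the start; "torque": the same for the moment, N m; "width": opening from 0.0 (shut) to 1.0 (fully open).
Only numpy, scipy, OpenCV 4.12 (cv2) and the standard library are available. Lean on these libraries where they do the work, as an engineer would, in place of code of your own. Each camera call takes 0.05 s, during which the arm holds its last target.

## Working session

There is one attempt and no reset: what is moved stays moved. The work goes in short steps, Python scripts to look and compute and a tool call to move; the robot and the scene stay as the last step left them, time stands still between calls to the robot, and variables do not carry over. Pictures are saved under pics/ and viewed, and the job is handed in when it is done.

Besides the shell and the picture viewer there is one more tool, called after "Call:" by a JSON object that holds its "method" and its "body". send_rows: Moves the arm, as the interface text tells. Its arguments: {"type":"object","properties":{"increments":{"type":"array"},"gripper":{"type":"number"},"grip_force":{"type":"number"}},"required":["increments"]}

```bash
mkdir -p pics; ls; cat > h.py <<'E'
from rig import *
import numpy as np, cv2
from scipy.spatial.transform import Rotation as R
def cam(n):
    c=read_camera(n); return c
def rot(c):
    q=np.array(c["orientation"],float)
    if q.size==9: return q.reshape(3,3)
    return R.from_quat([q[1],q[2],q[3],q[0]]).as_matrix()
def pts(c):
    K=np.array(c["intrinsics"]); d=c["range_z"]
    v,u=np.mgrid[0:480,0:640]
    P=np.stack([(u-K[0,2])/K[0,0]*d,-(v-K[1,2])/K[1,1]*d,-d],-1)
    return P@rot(c).T+np.array(c["origin"])
def proj(c,p):
    K=np.array(c["intrinsics"]); q=(np.atleast_2d(p)-np.array(c["origin"]))@rot(c)
    return np.stack([K[0,0]*q[:,0]/-q[:,2]+K[0,2],K[1,1]*-q[:,1]/-q[:,2]+K[1,2]],-1)
def save(c,name): cv2.imwrite(name,c["pixels"][:,:,::-1])
E
python3 - <<'E'
from h import *
print(state())
for n in("scene","top"):
    c=cam(n); save(c,f"pics/{n}0.png"); np.savez(f"{n}0.npz",**c)
    print(c.keys(),c["intrinsics"],c["origin"],c["orientation"])
E
```

```text
pics
{'time_s': 0.0, 'joint_positions': array([-1.46683076e+00,  4.87288410e-02,  9.75707467e-02,  1.62200398e+00,
        2.18731876e-05,  1.44298719e+00]), 'joint_velocities': array([-0.00154663, -0.00040247, -0.00014823, -0.00095151, -0.00025213,
        0.00086627]), 'joint_torque': array([ 2.11033389e-04, -3.38782060e+01,  3.20015180e+01,  2.03606207e-02,
       -1.26086647e-04, -1.05896987e-06]), 'ee_pos': array([ 0.12052566, -0.51040041,  0.25511492]), 'tcp_rot': array([-1.18266007e-03,  9.93291879e-01,  1.15628037e-01,  2.50374515e-05]), 'contact_force': array([-1.40035911, -0.43833319, -0.0974944 ]), 'torque': array([ 0.03381523, -0.01216144,  0.00883684]), 'width': 0.9985522305385407}
dict_keys(['pixels', 'range_z', 'intrinsics', 'origin', 'orientation']) [[480.35497598   0.         327.69106473]
 [  0.         480.35497598 236.61765156]
 [  0.           0.           1.        ]] [0.65873171 1.20154179 1.04085357] [0.04257135 0.0343008  0.44055852 0.89605766]
dict_keys(['pixels', 'range_z', 'intrinsics', 'origin', 'orientation']) [[538.37896292   0.         311.65143885]
 [  0.         538.37896292 233.67913775]
 [  0.           0.           1.        ]] [0.30695318 0.01293787 1.4177215 ] [ 0.71408852  0.06198337 -0.06167269 -0.69457335]
```

View pics/scene0.png

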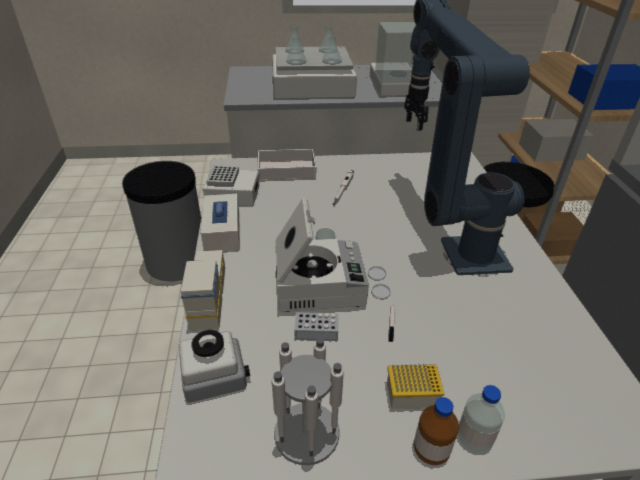

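View pics/top0.png

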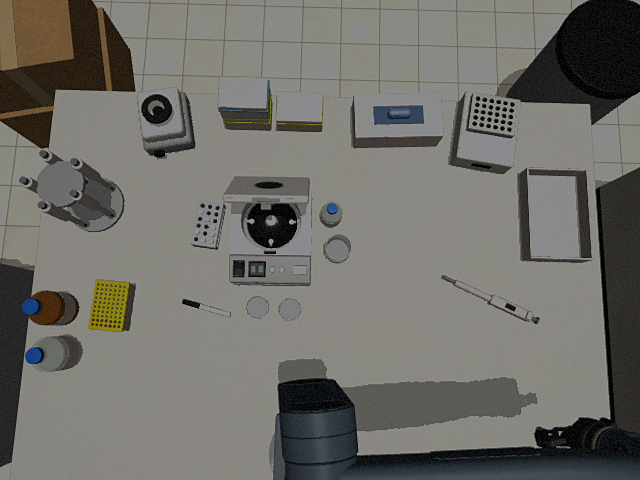

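The top view shows the centrifuge at about (270,232), nearly unrotated, with the rocker near (238,269), the start key near (300,270) and the lid's free edge near row 180. I'll enlarge it.

```bash
python3 - <<'E'
from h import *
c=dict(np.load("top0.npz"))
im=c["pixels"][165:325,180:360,::-1]
cv2.imwrite("pics/top0z.png",cv2.resize(im,None,fx=4.4,fy=3.7*1.0,interpolation=cv2.INTER_CUBIC) if 0 else cv2.resize(im,(675,600),interpolation=cv2.INTER_CUBIC))
c2=dict(np.load("scene0.npz"))
im=c2["pixels"][190:350,260:420,::-1]
cv2.imwrite("pics/scene0z.png",cv2.resize(im,(600,600),interpolation=cv2.INTER_CUBIC))
P=pts(c)
for v,u in [(269,238),(270,300),(283,232),(283,309),(258,232),(258,309),(180,230),(180,305),(195,225),(195,308),(214,331),(245,338),(300,258),(310,290),(310,210)]: print(v,u,P[v,u].round(4))
E
```

```text
269 238 [0.4456 0.1935 0.1124]
270 300 [0.4473 0.0426 0.1127]
283 232 [0.4201 0.2228 0.0005]
283 309 [0.4182 0.0199 0.0902]
258 232 [0.4725 0.2099 0.1099]
258 309 [0.4778 0.0216 0.1089]
180 230 [0.6996 0.2431 0.0008]
180 305 [0.6599 0.0362 0.1623]
195 225 [0.5884 0.2069 0.2795]
195 308 [0.5978 0.0267 0.2621]
214 331 [ 0.5918 -0.0303  0.0982]
245 338 [ 0.5288 -0.0539  0.0016]
300 258 [0.3773 0.1519 0.0062]
310 290 [0.3538 0.0677 0.0063]
310 210 [0.348  0.2744 0.011 ]
```

View pics/top0z.png

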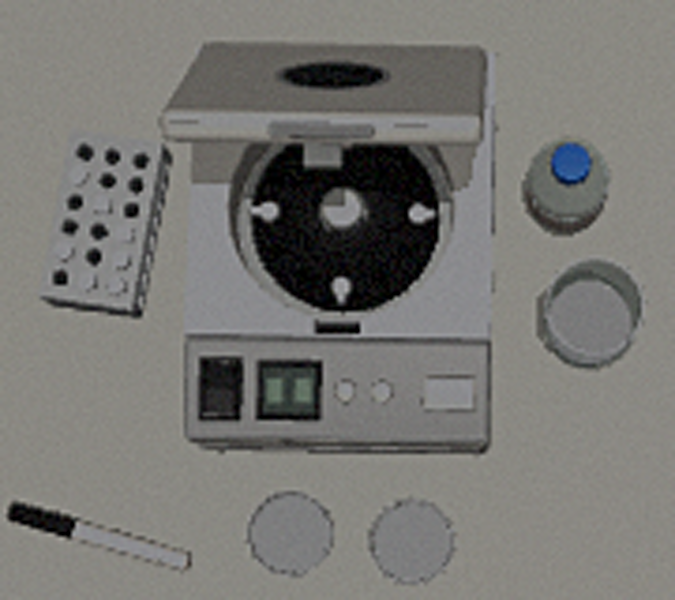

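View pics/scene0z.png

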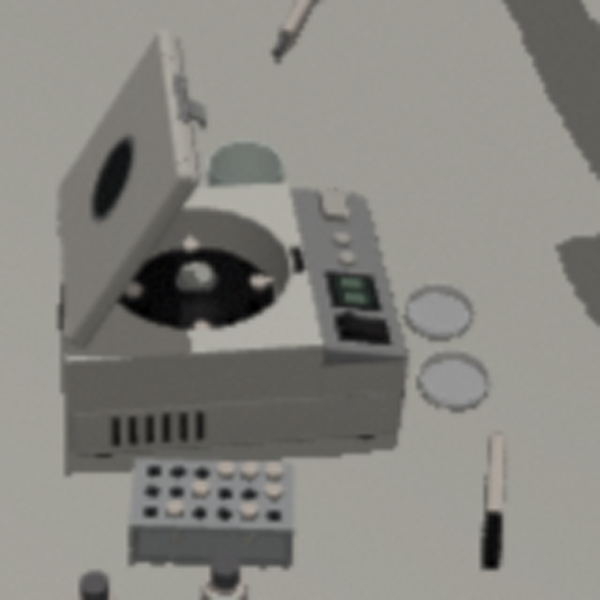

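```bash
cat > fit.py <<'E'
from h import *
from scipy.optimize import least_squares
def body(p,q): # p=x,y,yaw
    return R.from_euler('z',p[2]).apply(np.atleast_2d(q))+[p[0],p[1],0]
def lidpt(a,d,y,n): return np.array([0.115-d*np.cos(a)+n*np.sin(a),y,0.117+d*np.sin(a)+n*np.cos(a)])
if __name__=="__main__":
    c=dict(np.load("top0.npz"))
    L=[([-.0647,.1,.1119],187,337),([-.0647,-.1,.1119],490,338),([-.0986,-.074,.1123],450,393),([-.0982,-.006,.1109],345,391),([-.0982,-.03,.1109],381,392),([-.098,.076,.1094],220,388)]
    LL=[(.178,.094,.02,162,113),(.178,-.094,.02,480,115),(.178,.094,0,162,137),(.178,-.094,0,480,140)]
    f=lambda cr: np.array([180+cr[0]/3.75,165+cr[1]/3.75])
    def res(p):
        r=[]
        for q,u,v in L: r.append(proj(c,body(p,q))[0]-f((u,v)))
        for d,y,n,u,v in LL: r.append(proj(c,body(p,lidpt(p[3],d,y,n)))[0]-f((u,v)))
        return np.ravel(r)
    s=least_squares(res,[.54,.11,0,1.05],loss='soft_l1')
    print(s.x, res(s.x).reshape(-1,2).round(2))
    # depth checks
    P=pts(c)
    p=s.x
    Q=(P-[p[0],p[1],0]).reshape(-1,3); Q=R.from_euler('z',-p[2]).apply(Q).reshape(480,640,3)
    m=(abs(Q[...,0]+.097)<.025)&(abs(Q[...,1]+.05)<.006)&(Q[...,2]>.08)
    n=Q[m]; print("panel off", np.median((n-[-.097,0,.105])@[-.208,0,.978]),m.sum())
    m=(Q[...,2]>.13)&(abs(Q[...,1])<.08)&(Q[...,0]>-.1)&(Q[...,0]<.2)
    n=Q[m]
    # fit line in xz of the outer face
    g=n[n[:,2]<.26]; k=np.polyfit(g[:,2],g[:,0],1); print("lid line angle",np.arctan2(1,-k[0]), m.sum())
    for q in ([-.097,.076,.1094],[-.0986,-.074,.1123]): print(body(p,q))
    print('lid_push',body(p,lidpt(p[3],.153,0,.02)), 'edge',body(p,lidpt(p[3],.178,0,.02)))
    # measured heights on the rocker
    m=(abs(Q[...,0]+.097)<.02)&(abs(Q[...,1]-.076)<.01)&(Q[...,2]>.08)
    n=Q[m]; o=np.argsort(n[:,0])
    print(np.c_[n[o][::6],((n-[-.097,0,.105])@[-.208,0,.978])[o][::6]].round(4))
    np.save("pose.npy",p)
    im=c["pixels"][:,:,::-1].copy()
E
python3 fit.py
```

```text
[0.54605348 0.11805803 0.01564818 1.06158106] [[-0.75 -0.03]
 [ 0.23  0.69]
 [ 0.04 -0.32]
 [ 0.15 -0.22]
 [ 0.4  -0.37]
 [-0.09  0.16]
 [-1.05 -1.34]
 [ 0.79 -0.84]
 [-0.66  1.14]
 [ 0.7   1.37]]
panel off 0.0004300614899096224 105
lid line angle 1.0520495420621119 1946
[[0.44787614 0.19253092 0.1094    ]]
[[0.44862347 0.04252424 0.1123    ]]
lid_push [[0.60392263 0.11896365 0.26033833]] edge [[0.59173681 0.11877295 0.28216651]]
[[-0.1158  0.0845  0.1062  0.005 ]
 [-0.1149  0.0684  0.099  -0.0021]
 [-0.113   0.0777  0.1029  0.0013]
 [-0.111   0.0697  0.1087  0.0065]
 [-0.11    0.0661  0.0989 -0.0033]
 [-0.1082  0.0727  0.105   0.0024]
 [-0.1059  0.0726  0.1068  0.0037]
 [-0.1039  0.0845  0.1098  0.0061]
 [-0.1035  0.0801  0.1061  0.0024]
 [-0.101   0.0703  0.107   0.0028]
 [-0.0992  0.0795  0.1116  0.0069]
 [-0.0969  0.0819  0.1124  0.0072]
 [-0.096   0.0681  0.1061  0.0009]
 [-0.0941  0.0676  0.1108  0.0051]
 [-0.092   0.0698  0.1134  0.0072]
 [-0.09    0.084   0.1165  0.0098]
 [-0.0893  0.0701  0.1114  0.0047]
 [-0.0871  0.0674  0.1142  0.0069]
 [-0.0852  0.0793  0.1172  0.0095]
 [-0.0848  0.0821  0.114   0.0062]
 [-0.0824  0.0748  0.1147  0.0065]
 [-0.0794  0.0705  0.111   0.0022]
 [-0.0773  0.0801  0.1128  0.0035]]
```

Pose fit: centrifuge at (0.546, 0.118), yaw 0.016, lid angle about 1.06. That puts the rocker hinge at (0.448, 0.1925) and the start key at (0.4486, 0.0425). Next I close the gripper and move above the rocker's rear half with the jaws along y.

Call:
{"method": "send_rows", "body": {"increments": [[17, 35, 10, -1], [39, 80, 10, -2], [61, 125, 10, -4], [82, 170, 10, -5], [104, 215, 10, -6.5], [126, 260, 10, -8], [148, 305, 10, -9], [170, 350, 10, -10], [192, 395, 10, -11.5], [213, 440, 10, -12.4]], "gripper": 0, "grip_force": 40}}

```text
time_s: 1.35
ee_pos: [0.3339, -0.0694, 0.266]
tcp_rot: [0.0, 1.0, 0.007, 0.0]
contact_force: [1.0, -0.0, -0.3]
width: -0.001
```

Call:
{"method": "send_rows", "body": {"increments": [[21, 43, 0, 0], [42, 87, 0, 0], [64, 131, 0, 0], [85, 175, 0, 0], [106, 219, -5, 0], [120, 250, -15, 0], [127, 263, -35, 0], [127, 263, -55, 0], [127, 263, -75, 0], [127, 263, -85, 0]]}}

```text
time_s: 2.6
ee_pos: [0.4656, 0.1248, 0.1805]
tcp_rot: [-0.024, 0.999, 0.047, -0.004]
contact_force: [-0.6, -0.0, -0.4]
width: 0.002
```

```bash
python3 - <<'E'
from h import *
s=state(); print(s["time_s"],s["ee_pos"],s["tcp_rot"],s["contact_force"],s["width"])
c=cam("top"); save(c,"pics/t1.png"); c=cam("scene"); 
cv2.imwrite("pics/s1.png",cv2.resize(c["pixels"][150:350,240:440,::-1],(600,600),interpolation=cv2.INTER_CUBIC))
E
```

```text
2.6 [0.46564286 0.12477241 0.18050736] [-0.02432432  0.99860193  0.04678367 -0.00371481] [-0.62529868 -0.02598847 -0.39917193] 0.0023857550055249224
```

View pics/s1.png

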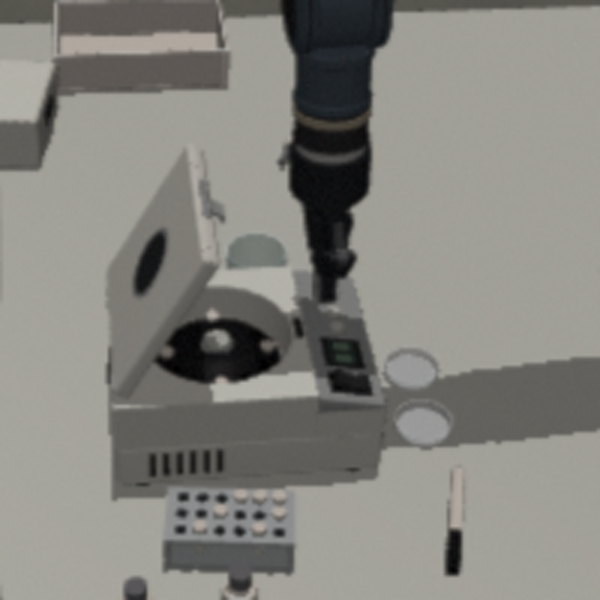

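The arm is still catching up, above the panel and short in y. I'll hold so it settles.

Call:
{"method": "send_rows", "body": {"increments": [[0, 0, 0, 0], [0, 0, 0, 0], [0, 0, 0, 0], [0, 0, 0, 0], [0, 0, 0, 0], [0, 0, 0, 0], [0, 0, 0, 0], [0, 0, 0, 0], [0, 0, 0, 0], [0, 0, 0, 0]]}}

```text
time_s: 3.95
ee_pos: [0.4668, 0.1251, 0.1828]
tcp_rot: [-0.024, 0.999, 0.047, -0.002]
contact_force: [0.2, 0.1, 0.2]
width: -0.003
```

```bash
python3 - <<'E'
from h import *
s=state(); print(s["time_s"],s["ee_pos"],s["tcp_rot"],s["contact_force"],s["joint_positions"])
E
```

```text
3.95 [0.46681577 0.12509385 0.18276073] [-0.02444493  0.99859295  0.04701149 -0.00211991] [0.16904239 0.12265765 0.177783  ] [ 0.09315085 -0.06843624 -0.16299887  1.47821739  0.04903821  3.14060886]
```

Joint 6 is at its 3.14 limit. A half turn gives the same jaw alignment, so I'll raise slightly and turn +180° over two calls.

Call:
{"method": "send_rows", "body": {"increments": [[0, 0, 10, 0], [0, 0, 20, 10], [0, 0, 30, 20], [0, 0, 30, 30], [0, 0, 30, 40], [0, 0, 30, 50], [0, 0, 30, 60], [0, 0, 30, 70], [0, 0, 30, 80], [0, 0, 30, 90]]}}

```text
time_s: 5.2
ee_pos: [0.4671, 0.1252, 0.2136]
tcp_rot: [-0.015, 0.671, 0.741, -0.018]
contact_force: [-0.1, 0.0, -0.4]
width: -0.002
```

Call:
{"method": "send_rows", "body": {"increments": [[0, 0, 0, 10], [0, 0, 0, 20], [0, 0, 0, 30], [0, 0, 0, 40], [0, 0, 0, 50], [0, 0, 0, 60], [0, 0, 0, 70], [0, 0, 0, 80], [0, 0, 0, 90], [0, 0, 0, 90]]}}

```text
time_s: 6.45
ee_pos: [0.467, 0.1252, 0.2136]
tcp_rot: [0.003, -0.046, 0.999, -0.024]
contact_force: [0.5, 0.5, -0.1]
width: -0.002
```

```bash
python3 - <<'E'
from h import *
s=state(); print(s["time_s"],s["ee_pos"],s["tcp_rot"],s["contact_force"],s["joint_positions"])
M=R.from_quat(np.roll(s["tcp_rot"],-1)).as_matrix(); print(M.round(3))
E
```

```text
6.45 [0.46699584 0.12520127 0.21360966] [ 0.00264853 -0.04604311  0.99863889 -0.02435955] [ 0.54356831  0.490151   -0.06551919] [ 0.15276903 -0.06132574 -0.09506132  1.53698201 -0.04901106  0.06062062]
[[-0.996 -0.092  0.008]
 [-0.092  0.995 -0.048]
 [-0.003 -0.049 -0.999]]
```

Call:
{"method": "send_rows", "body": {"increments": [[-1, 15, 0, -1], [-3, 30, 0, -2], [-5, 50, 0, -3], [-7, 68, 0, -4.4], [-7, 68, -20, -4.4], [-7, 68, -40, -4.4], [-7, 68, -55, -4.4], [-7, 68, -61, -4.4], [-7, 68, -61, -4.4], [-7, 68, -61, -4.4]]}}

```text
time_s: 7.7
ee_pos: [0.4604, 0.1932, 0.1527]
tcp_rot: [0.002, -0.008, 1.0, -0.024]
contact_force: [0.3, 0.2, -0.4]
width: -0.002
```

```bash
python3 - <<'E'
from h import *
s=state(); print(s["time_s"],s["ee_pos"],s["tcp_rot"],s["contact_force"],s["joint_positions"])
M=R.from_quat(np.roll(s["tcp_rot"],-1)).as_matrix(); print(M.round(3), s["ee_pos"]+M[:,2]*.025)
c=cam("top");cv2.imwrite("pics/t2.png",cv2.resize(c["pixels"][165:325,180:360,::-1],(675,600),interpolation=cv2.INTER_CUBIC)); c=cam("scene"); 
cv2.imwrite("pics/s2.png",cv2.resize(c["pixels"][200:320,290:410,::-1],(600,600),interpolation=cv2.INTER_CUBIC))
E
```

```text
7.7 [0.46036125 0.19321047 0.15267269] [ 0.00187989 -0.00841667  0.99966695 -0.02432323] [ 0.27511092  0.22257234 -0.37053139] [ 0.29093431 -0.00210265 -0.15832862  1.42452945 -0.04777007  0.27433367]
[[-1.    -0.017  0.004]
 [-0.017  0.999 -0.049]
 [-0.003 -0.049 -0.999]] [0.46046545 0.19199551 0.12770245]
```

View pics/s2.png

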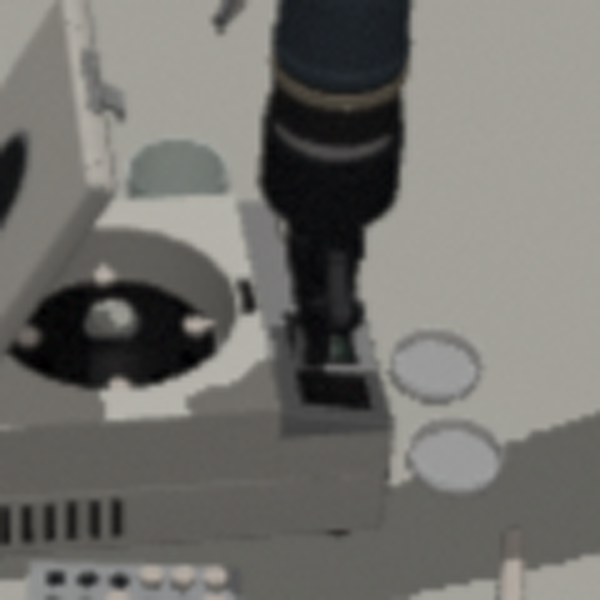

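View pics/t2.png

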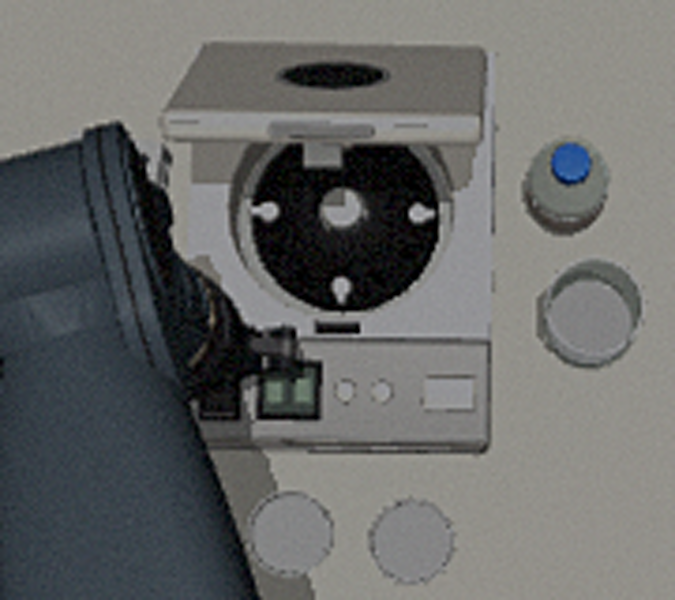

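The tip is 10–15 mm above the rocker's rear half, as planned. Now I press down slowly.

Call:
{"method": "send_rows", "body": {"increments": [[0, 0, -3, 0], [0, 0, -6, 0], [0, 0, -8, 0], [0, 0, -9, 0], [0, 0, -10, 0], [0, 0, -11, 0], [0, 0, -12, 0], [0, 0, -13, 0], [0, 0, -13.5, 0], [0, 0, -13.5, 0]]}}

```text
time_s: 9.05
ee_pos: [0.4599, 0.1932, 0.1383]
tcp_rot: [0.001, -0.009, 1.0, -0.024]
contact_force: [1.3, 0.3, 2.5]
width: 0.0
```

Call:
{"method": "send_rows", "body": {"increments": [[0, 0, -0.5, 0], [0, 0, -1, 0], [0, 0, -1.5, 0], [0, 0, -2, 0], [0, 0, -2, 0], [0, 0, -2, 0], [0, 0, -2, 0], [0, 0, -2, 0], [0, 0, -2, 0], [0, 0, -2, 0]]}}

```text
time_s: 10.3
ee_pos: [0.46, 0.1932, 0.1374]
tcp_rot: [0.002, -0.009, 1.0, -0.024]
contact_force: [-0.1, 0.3, 6.2]
width: -0.003
```

Call:
{"method": "send_rows", "body": {"increments": [[0, 0, -0.5, 0], [0, 0, -1, 0], [0, 0, -1.5, 0], [0, 0, -1.5, 0], [0, 0, -1.5, 0], [0, 0, -1.5, 0], [0, 0, -1.5, 0], [0, 0, -1.5, 0], [0, 0, -1.5, 0], [0, 0, -1.5, 0]]}}

```text
time_s: 11.55
ee_pos: [0.4601, 0.1932, 0.1372]
tcp_rot: [0.002, -0.009, 1.0, -0.024]
contact_force: [-1.5, -0.1, 11.7]
width: -0.006
```

Firm end stop: the force rose to 11.7 N with no further travel. I'll retreat up and move over and behind the lid.

Call:
{"method": "send_rows", "body": {"increments": [[0, 0, 20, 0], [0, 0, 60, 0], [0, 0, 110, 0], [0, 0, 160, 0], [0, -20, 200, 0], [0, -45, 211, 0], [0, -73, 211, 0], [20, -73, 211, 0], [50, -73, 211, 0], [80, -73, 211, 0]]}}

```text
time_s: 12.8
ee_pos: [0.5397, 0.1201, 0.3446]
tcp_rot: [-0.001, -0.009, 1.0, -0.024]
contact_force: [0.0, -0.4, 0.4]
width: -0.001
```

```bash
python3 - <<'E'
from h import *
s=state(); print(s["time_s"],s["ee_pos"],s["tcp_rot"],s["contact_force"],s["joint_positions"])
c=cam("scene"); np.savez("s3.npz",**c)
cv2.imwrite("pics/s3.png",cv2.resize(c["pixels"][200:320,270:390,::-1],(600,600),interpolation=cv2.INTER_CUBIC))
E
```

```text
12.8 [0.53971919 0.12008522 0.3445857 ] [-5.31186874e-04 -8.70218744e-03  9.99662853e-01 -2.44575130e-02] [ 0.0112839  -0.38135529  0.4468374 ] [ 0.12323136  0.17885157  0.41946934  1.81806521 -0.04847766  0.1059828 ]
```

View pics/s3.png

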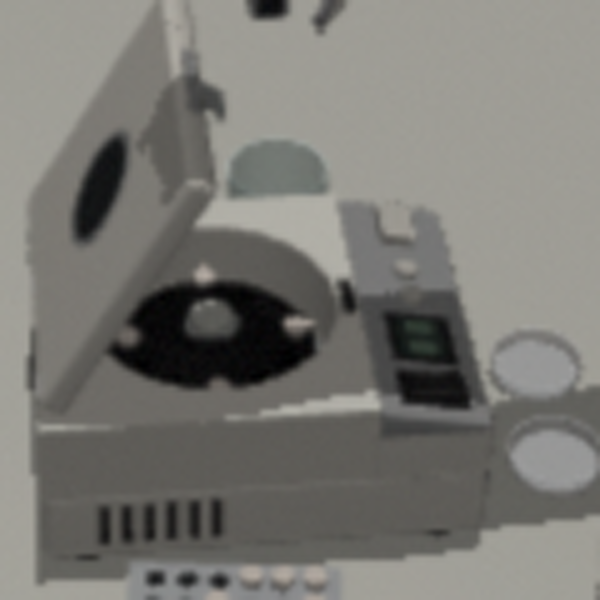

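The rocker now shows no raised rear edge near (400,375). I'll continue behind the lid and then down.

Call:
{"method": "send_rows", "body": {"increments": [[30, 0, 0, 0], [60, 0, 0, 0], [85, 0, 0, 0], [85, 0, 0, 0], [85, 0, -15, 0], [85, 0, -30, 0], [85, 0, -44, 0], [85, 0, -44, 0], [85, 0, -44, 0], [85, 0, -44, 0]]}}

```text
time_s: 14.1
ee_pos: [0.6248, 0.1202, 0.3029]
tcp_rot: [0.002, -0.009, 1.0, -0.024]
contact_force: [0.2, 0.3, 1.0]
width: 0.003
```

```bash
python3 - <<'E'
from h import *
s=state(); print(s["time_s"],s["ee_pos"],s["tcp_rot"],s["contact_force"],s["joint_positions"])
c=cam("scene"); 
cv2.imwrite("pics/s4.png",cv2.resize(c["pixels"][160:320,250:410,::-1],(600,600),interpolation=cv2.INTER_CUBIC))
E
```

```text
14.1 [0.62479074 0.12020874 0.30292364] [ 0.00187752 -0.00869232  0.99966254 -0.02440752] [0.18193612 0.34520853 1.04625993] [ 0.10715995  0.38309489  0.583225    1.77198934 -0.04895261  0.08979589]
```

View pics/s4.png

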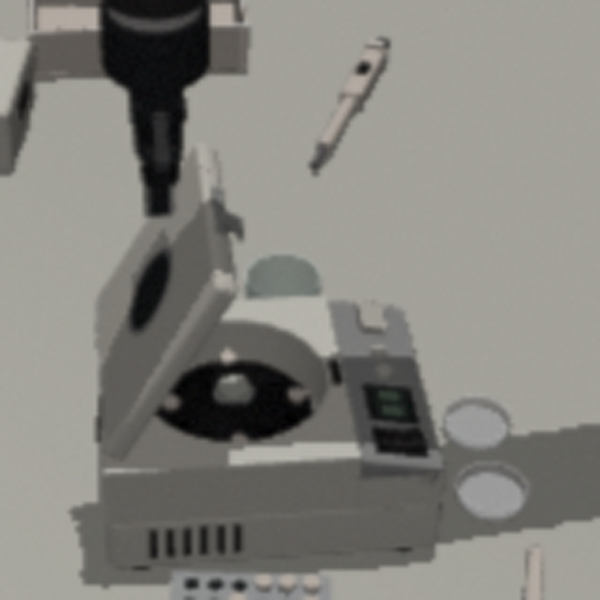

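Call:
{"method": "send_rows", "body": {"increments": [[-8, 0, -4, 0], [-15, 0, -8, 0], [-23, 0, -12, 0], [-31, 0, -16, 0], [-39, 0, -20, 0], [-49, 0, -27, 0], [-59, 0, -34, 0], [-67, 0, -42, 0], [-76, 0, -51, 0], [-76, 0, -51, 0]]}}

```text
time_s: 15.4
ee_pos: [0.5478, 0.1201, 0.2502]
tcp_rot: [0.0, -0.009, 1.0, -0.025]
contact_force: [-0.0, -0.1, 0.8]
width: 0.001
```

Call:
{"method": "send_rows", "body": {"increments": [[-8, 0, -10, 0], [-15, 0, -20, 0], [-21, 0, -31, 0], [-27, 0, -42, 0], [-31, 0, -53, 0], [-35, 0, -65, 0], [-37, 0, -73, 0], [-38, 0, -80, 0], [-38, 0, -83, 0], [-38, 0, -83, 0]]}}

```text
time_s: 16.65
ee_pos: [0.5108, 0.1201, 0.1675]
tcp_rot: [0.001, -0.009, 1.0, -0.025]
contact_force: [0.2, -0.1, 0.5]
width: 0.001
```

```bash
python3 - <<'E'
from h import *
s=state(); print(s["time_s"],s["ee_pos"],s["contact_force"])
c=cam("scene"); 
cv2.imwrite("pics/s5.png",cv2.resize(c["pixels"][160:320,250:410,::-1],(600,600),interpolation=cv2.INTER_CUBIC))
E
```

```text
16.65 [0.51081379 0.12009422 0.16751662] [ 0.15688339 -0.06550649  0.48098748]
```

View pics/s5.png

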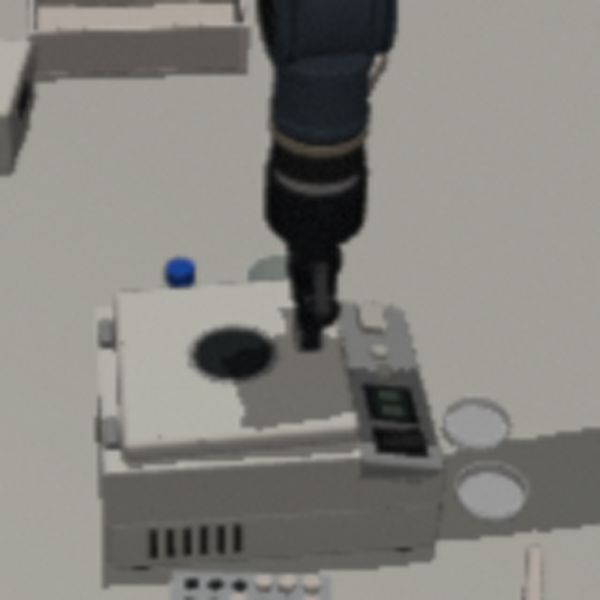

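The lid is almost shut: there is still a small gap at its front-left edge near (350,440). I'll press it home.

Call:
{"method": "send_rows", "body": {"increments": [[0, 0, -1, 0], [0, 0, -2, 0], [0, 0, -3, 0], [0, 0, -4, 0], [0, 0, -5, 0], [0, 0, -6, 0], [0, 0, -7, 0], [0, 0, -7, 0], [0, 0, -7, 0], [0, 0, -7, 0]]}}

```text
time_s: 17.95
ee_pos: [0.5107, 0.1201, 0.1621]
tcp_rot: [0.001, -0.009, 1.0, -0.024]
contact_force: [-2.3, -0.7, 6.7]
width: -0.002
```

Call:
{"method": "send_rows", "body": {"increments": [[0, 0, -0.5, 0], [0, 0, -1, 0], [0, 0, -1.5, 0], [0, 0, -2, 0], [0, 0, -2.5, 0], [0, 0, -2.5, 0], [0, 0, -2.5, 0], [0, 0, -2.5, 0], [0, 0, -2.5, 0], [0, 0, -2.5, 0]]}}

```text
time_s: 19.2
ee_pos: [0.5107, 0.1202, 0.162]
tcp_rot: [0.002, -0.009, 1.0, -0.024]
contact_force: [-6.8, -0.4, 14.9]
width: 0.002
```

Hard stop at tip z = 0.137, which is the shut height, at 15 N. I'll retreat clear and look.

Call:
{"method": "send_rows", "body": {"increments": [[0, 0, 20, 0], [0, 0, 50, 0], [-10, -10, 80, 0], [-40, -40, 92, 0], [-70, -75, 92, 0], [-100, -115, 92, 0], [-110, -155, 92, 0], [-110, -180, 92, 0], [-110, -200, 92, 0], [-110, -200, 92, 0]]}}

```text
time_s: 20.45
ee_pos: [0.4008, -0.0808, 0.25]
tcp_rot: [0.001, -0.007, 1.0, -0.025]
contact_force: [-0.4, 0.1, 0.7]
width: -0.001
```

```bash
python3 - <<'E'
from h import *
s=state(); print(s["time_s"],s["ee_pos"],s["tcp_rot"],s["contact_force"])
c=cam("scene"); np.savez("s6.npz",**c)
cv2.imwrite("pics/s6.png",cv2.resize(c["pixels"][200:320,270:390,::-1],(600,600),interpolation=cv2.INTER_CUBIC))
c=cam("top"); np.savez("t6.npz",**c)
cv2.imwrite("pics/t6.png",cv2.resize(c["pixels"][165:325,180:360,::-1],(675,600),interpolation=cv2.INTER_CUBIC))
E
```

```text
20.45 [ 0.40077555 -0.0808424   0.25004015] [ 0.00116174 -0.00731078  0.99967155 -0.02453574] [-0.42253283  0.13298879  0.69695293]
```

View pics/s6.png

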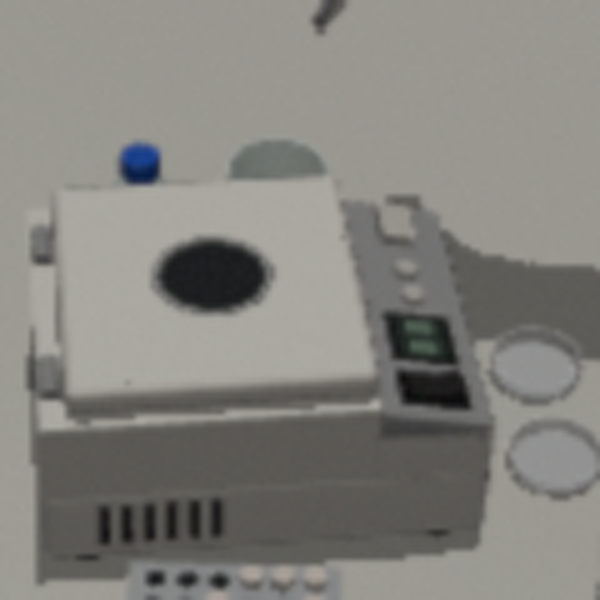

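View pics/t6.png

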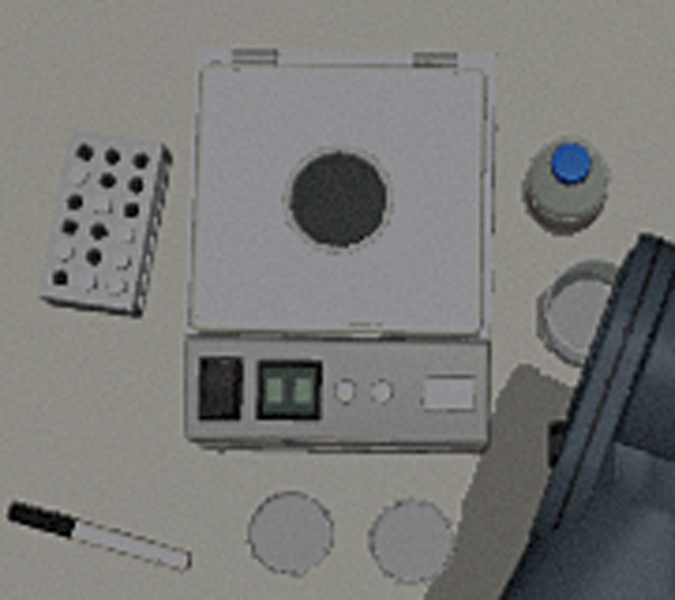

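Lid shut, and the centrifuge and its neighbours have not shifted (same pixels as before). The rear half of the rocker looks flat and the front half looks raised and lighter. I'll check both against depth.

```bash
python3 - <<'E'
from h import *
p=np.load("pose.npy")
for f in("top0.npz","t6.npz","scene0.npz","s6.npz"):
    c=dict(np.load(f)); P=pts(c)
    Q=R.from_euler('z',-p[2]).apply((P-[p[0],p[1],0]).reshape(-1,3)); h=(Q-[-.097,0,.105])@[-.208,0,.978]
    ok=abs(Q[:,1]-.076)<.008
    print(f,[(np.round(np.median(h[ok&(abs(Q[:,0]+.097-x)<.004)&(h<.02)])*1e3,1),(ok&(abs(Q[:,0]+.097-x)<.004)).sum()) for x in(-.011,-.004,.004,.011)],
      "start",np.median(h[(abs(Q[:,1]+.074)<.012)&(abs(Q[:,0]+.0986)<.008)&(h<.02)])*1e3)
    for x in (-.045,.02,.09):
        m=(abs(Q[:,0]-x)<.006)&(abs(Q[:,1])<.08)&(Q[:,2]>.05); print(" lid z",x,np.median(Q[m,2]).round(4))
E
```

```text
top0.npz [(np.float64(4.4), np.int64(19)), (np.float64(5.2), np.int64(18)), (np.float64(6.1), np.int64(25)), (np.float64(7.9), np.int64(24))] start 7.983834899850134
 lid z -0.045 0.1156
 lid z 0.02 0.0997
 lid z 0.09 0.2036
t6.npz [(np.float64(8.5), np.int64(24)), (np.float64(7.3), np.int64(19)), (np.float64(5.0), np.int64(26)), (np.float64(5.0), np.int64(22))] start 8.650136497510863
 lid z -0.045 0.1374
 lid z 0.02 0.1378
 lid z 0.09 0.1372
scene0.npz [(np.float64(5.3), np.int64(12)), (np.float64(6.0), np.int64(10)), (np.float64(8.3), np.int64(10)), (np.float64(9.5), np.int64(12))] start 9.105532497973115
 lid z -0.045 0.113
 lid z 0.02 0.1032
 lid z 0.09 0.1967
s6.npz [(np.float64(9.0), np.int64(11)), (np.float64(4.8), np.int64(9)), (np.float64(5.2), np.int64(12)), (np.float64(5.8), np.int64(13))] start 8.618136586729909
 lid z -0.045 0.138
 lid z 0.02 0.1384
 lid z 0.09 0.1374
```

Depth confirms it: the rocker is flipped (rear 7.9 → 5.0 mm, front 4.4 → 8.5 mm) and the lid is flat at 0.137–0.138. Now the start key.

Call:
{"method": "send_rows", "body": {"increments": [[10, 30, 0, 0], [25, 65, 0, 0], [38, 100, 0, 0], [46, 124.5, 0, 0], [46, 124.5, -20, 0], [46, 124.5, -50, 0], [46, 124.5, -80, 0], [46, 124.5, -100, 0], [46, 124.5, -103, 0], [46, 124.5, -103, 0]]}}

```text
time_s: 21.8
ee_pos: [0.4469, 0.0452, 0.1478]
tcp_rot: [0.001, -0.009, 1.0, -0.024]
contact_force: [-0.0, -0.8, 0.4]
width: -0.0
```

```bash
python3 - <<'E'
from h import *
s=state(); print(s["time_s"],s["ee_pos"],s["tcp_rot"],s["contact_force"])
c=cam("scene")
cv2.imwrite("pics/s7.png",cv2.resize(c["pixels"][200:320,270:390,::-1],(600,600),interpolation=cv2.INTER_CUBIC))
E
```

```text
21.8 [0.44694931 0.04518145 0.14775891] [ 0.00139106 -0.00917399  0.99965714 -0.02448499] [-0.03015994 -0.76469292  0.43236858]
```

View pics/s7.png

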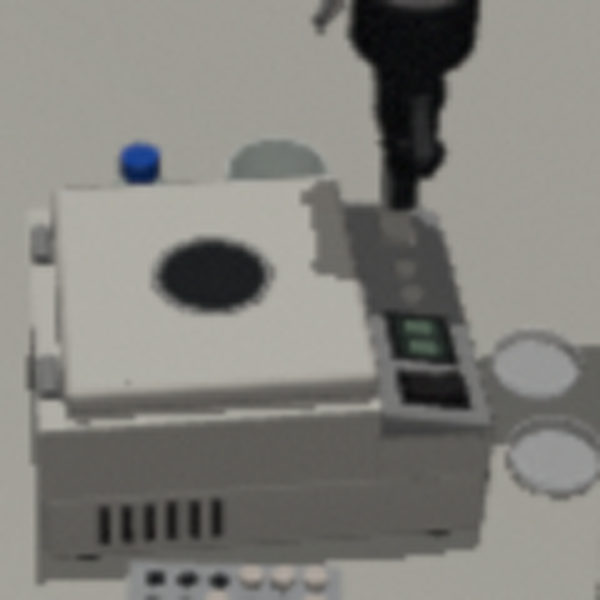

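The tip is over the start key near (398,215), clear of the round keys. Pressing.

Call:
{"method": "send_rows", "body": {"increments": [[0, -1.5, -3, 0], [0, -1.5, -6, 0], [0, -1.5, -7.5, 0], [0, -1.5, -8.5, 0], [0, -1.5, -9.5, 0], [0, -1.5, -10.5, 0], [0, -1.5, -11.5, 0], [0, -1.5, -12, 0], [0, -1.5, -12, 0], [0, -1.5, -12, 0]]}}

```text
time_s: 23.1
ee_pos: [0.4473, 0.0431, 0.1357]
tcp_rot: [0.002, -0.009, 1.0, -0.025]
contact_force: [1.3, -1.1, 3.2]
width: 0.0
```

Call:
{"method": "send_rows", "body": {"increments": [[0, 0, -0.5, 0], [0, 0, -1, 0], [0, 0, -1.5, 0], [0, 0, -2, 0], [0, 0, -2.5, 0], [0, 0, -3, 0], [0, 0, -3, 0], [0, 0, -3, 0], [0, 0, -3, 0], [0, 0, -3, 0]]}}

```text
time_s: 24.35
ee_pos: [0.4474, 0.0431, 0.1339]
tcp_rot: [0.002, -0.009, 1.0, -0.025]
contact_force: [-0.0, -1.3, 9.5]
width: 0.001
```

9.5 N is well past the 4 N needed, so the key is at its stop. I'll release and retreat clear.

Call:
{"method": "send_rows", "body": {"increments": [[0, 0, 5, 0], [0, 0, 15, 0], [0, 0, 40, 0], [0, 0, 80, 0], [-10, -20, 115, 0], [-30, -60, 117, 0], [-45, -100, 117, 0], [-45, -130, 117, 0], [-45, -130, 117, 0], [-45, -130, 117, 0]]}}

```text
time_s: 25.6
ee_pos: [0.4012, -0.0863, 0.2486]
tcp_rot: [0.0, -0.009, 1.0, -0.024]
contact_force: [-0.2, 0.5, -0.1]
width: -0.004
```

```bash
python3 - <<'E'
from h import *
s=state(); print(s["time_s"],s["ee_pos"],s["contact_force"])
p=np.load("pose.npy")
for f in("scene","top"):
    c=cam(f); P=pts(c)
    Q=R.from_euler('z',-p[2]).apply((P-[p[0],p[1],0]).reshape(-1,3)); h=(Q-[-.097,0,.105])@[-.208,0,.978]
    ok=abs(Q[:,1]-.076)<.008
    print(f,[np.round(np.median(h[ok&(abs(Q[:,0]+.097-x)<.004)&(h<.02)])*1e3,1) for x in(-.011,-.004,.004,.011)],
      "start",np.median(h[(abs(Q[:,1]+.074)<.012)&(abs(Q[:,0]+.0986)<.008)&(h<.02)])*1e3)
    for x in (-.045,.02,.09):
        m=(abs(Q[:,0]-x)<.006)&(abs(Q[:,1])<.08)&(Q[:,2]>.05); print(" lid z",x,np.median(Q[m,2]).round(4))
    im=c["pixels"][:,:,::-1]
    if f=="top": cv2.imwrite("pics/t8.png",cv2.resize(im[165:325,180:360],(675,600),interpolation=cv2.INTER_CUBIC))
    else: cv2.imwrite("pics/s8.png",cv2.resize(im[200:320,270:390],(600,600),interpolation=cv2.INTER_CUBIC))
E
```

```text
25.6 [ 0.401225   -0.08630732  0.24861257] [-0.15630976  0.45464215 -0.11469417]
scene [np.float64(8.3), np.float64(7.2), np.float64(5.9), np.float64(5.6)] start 9.075854073486417
 lid z -0.045 0.1381
 lid z 0.02 0.1382
 lid z 0.09 0.1378
top [np.float64(8.3), np.float64(5.1), np.float64(5.4), np.float64(5.4)] start 7.961736815330861
 lid z -0.045 0.1375
 lid z 0.02 0.1379
 lid z 0.09 0.1379
```

View pics/t8.png

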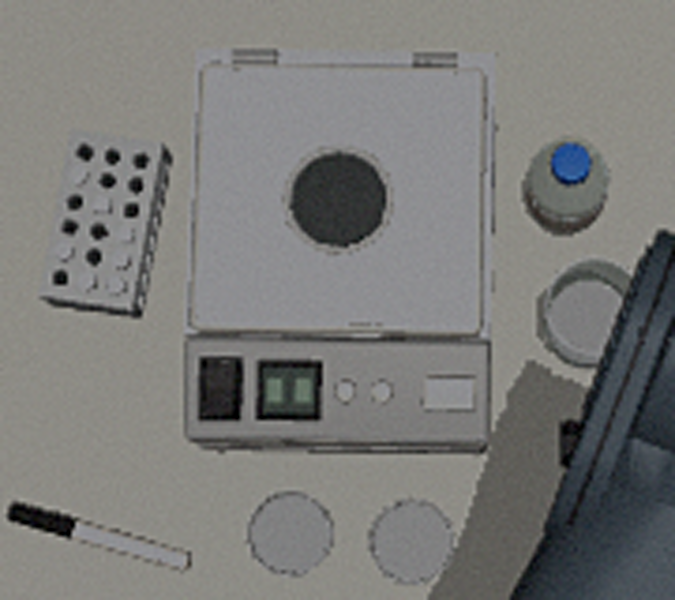

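View pics/s8.png

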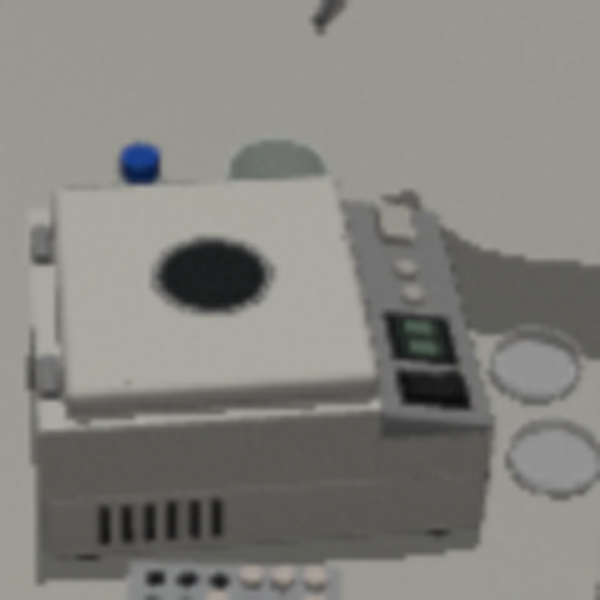

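Everything is in place: rocker on, lid shut, start key back up, neighbours unmoved and the arm clear. Handing in.

```bash
python3 -c "
from rig import *
print(sign_off())"
```

```text
the job is handed in; nothing more can be done
None
```

I started the centrifuge in the order asked and handed the job in at about 26 s of the 58 s; the sign-off gave no verdict.

- **Rocker:** I pressed the rear half with closed fingertips until it stopped moving, at 11.7 N. Afterwards depth readings showed the rear half flat (from 7.9 down to about 5 mm) and the front half raised (from 4.4 up to about 8.4 mm).
- **Lid:** I pushed it down along its arc to a hard stop at 15 N. The fingertip height there was 0.137 m, which is the shut height, and depth later read 0.137–0.138 m across the whole lid.
- **Start key:** I pressed it to 9.5 N, well past the 4 N it needs, then let go. It is back at its original height by depth. The fingertip stopped 1–2 mm lower than I calculated, which is about the calibration error. I had no direct reading of the key's travel, so "fully down" rests on the force and the stop.
- **Round keys and surroundings:** I never moved over or touched the two round keys. The last pictures show the centrifuge and the items beside and in front of it where they were, with the arm clear.

Early on, joint 6 reached its range limit. I fixed this with a half turn of the gripper, which left a 2.8° tool tilt that did no harm.

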